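# Load the scrubber cartridge and set the purge dial by clicks

### The arm

A 6-joint arm with a two-finger parallel gripper is mounted at the origin on the work surface. World frame = base frame: x ahead of the robot, y to its left, z up, the work surface at z = 0. Lengths are in m, angles in degrees, forces in N, time in s.
With the tool pointing down it reaches from about 0.275 to 0.775 m from the base axis. Payload 14.6 kg.
Tool frame: the origin (TCP) lies at the very end of the fingers, on their centre line; the grasp point (between the pads) lies 19 mm behind it; z points along the fingers, x is the direction in which the jaws open and shut, and the axes are right-handed (so a half turn about z gives the same grasp; the last joint's range is limited). The gripper opens to 85 mm and grips with 20 to 120 N. Pads are 22 mm wide; open, the fingers measure 114 mm over their backs; the gripper's body (76 mm by 85 mm) begins 54 mm behind the grasp point. The pads swing forward as they close: fully open they stand 13 mm farther back than shut.
Start: joints at [-74.96, 15.075, -2.767, 72.158, 0, 81.102], TCP at [0.213, -0.48, 0.231] pointing down, gripper open.
Joint ranges: [-151.79, 151.79], [-50.71, 97.33], [-67.44, 78.34], [-121.81, 120.89], [-77.56, 73.72], [-180, 180]. Speed limits (degrees/s): [108.29, 108.29, 147.25, 159.86, 180, 180].

### API

Orientations are given as a 3x3 rotation matrix whose columns are the frame's x, y, z axes.
In Python, from station import * gives the robot as it stands.
- The arm moves only by the tool carry_out, never from a script. Its argument "steps" is a list of rows, each a list of 7 numbers: the opening, from 0 (shut) to 1 (fully open), then the shift along the tool's x, y, z in m, then the turn, a rotation vector about the tool's x, y, z in rad. In form: [[gripper, dx, dy, dz, rx, ry, rz], ...]. A call has 1 to 12 rows; each row is the pose to reach, as a shift and turn from the pose commanded when the call began, along the tool's axes at that moment; what a row does not reach only later rows make up. A row lasts 1/8 s, in which the tool goes at most 62.5 mm and 10.7 degrees, less where a joint would pass 70% of its speed; a pose out of reach is approached as far as the arm can. A call with a gripper value outside its range is refused whole. The fingers move at their own pace and stop on an object; "force" is the grip in N (left out, the last holds). Time passes only in rows, so rows that repeat a pose let the fingers close. It gives the time, the measured TCP pose, the force and the opening at its end, in the units of the state.
- get_state(): the state, without advancing time (a new reading comes with each control period).
- snapshot(name): name is "scene" or "top"; returns (picture, depth): 420x560x3 uint8, red, green, blue; 420x560 float32, m along the optical axis (not along the pixel's ray), 0 where there is no reading.
- get_calibration(name): a dict with "camera_matrix" (3x3 intrinsics, pixels), "pose" (4x4, takes a point from camera to world coordinates). Camera axes: x right, y down, z forward; pixel columns grow to the right and rows downward; lengths in m; the calibration is good to about 2 mm. A picture is of the moment at which its call begins. get_calibration takes no time and is no camera call.
- finish_job(): hands the job in, once; it reports no verdict.
The state is a dict: "time": time; "qpos": joint angles; "dq": joint speeds; "joint_torque": joint torques, N m; "tcp_pos": TCP position; "ee_rot": TCP orientation; "contact_force": force on the tool from outside, world axes, zero at the start; "torque": the same for the moment, N m; "grip_width": opening from 0.0 (shut) to 1.0 (fully open).
Only numpy, scipy, OpenCV 4.12 (cv2) and the standard library are available. Lean on these libraries where they do the work, as an engineer would, in place of code of your own. Each camera call takes 0.05 s, during which the arm holds its last target.

### The job

Lay the scrubber cartridge gently in the purge cradle, its neck in the open slot, and let go of it. Then turn the purge dial clockwise to the fifth click from its stop (the stop, at the long rib, is zero), without running past that click, and let go. Leave the cracked flask and the other things on the bench where they are.

Things in the scene. Friction and masses are not known exactly. Their poses are not given: they have to be found in the camera images.
- cartridge_mid (a point): Centre of the loose scrubber cartridge (0.22 kg, yellow plastic), lying 28 mm above the bench. x axis: its long axis, pointing to the neck; z up. Round barrel 48 mm diameter (x -45 to 45 mm), gripped across (along y); a square block 56 x 56 mm, 20 mm long, at each end (to x = -65 and 65 mm); a neck, 18 mm diameter, sticks out 30 mm from the +x block.
- cartridge_neck (a point): Tip of the cartridge's neck, 95 mm along +x from its centre.
- cradle: Fixed metal purge cradle. Origin: centre of its underside on the bench, z up. Base plate 200 (x) x 110 (y) x 22 mm. Two U-shaped yokes at x = -55 and 55 mm (24 mm long, floor 50 mm above the bench, 62 mm between the cheeks, flared from 75 to 91 mm height) carry the cartridge's end blocks; between them it is open at the sides for the fingers.
- cradle_home (a point): Where the centre of a cartridge lying home in the cradle is: over the cradle's origin, 78 mm above the bench; axes as the cradle's, the cartridge's x axis along its x axis (neck to +x).
- cradle_slot (a point): Top middle of the cradle's neck slot: 30 mm wide, open at the top, in the end wall at the +x end (inner face at x = 73 mm, 90 mm high). The wall at the -x end (x = -73 mm) is as high and has no slot.
- dial_grip (a point): Point on the purge dial's axis at grip height; turns with the dial. z axis: out of the console panel, which slopes 35 degrees from level and faces the robot; x axis: along the grip bar to the pointer. The bar is 84 mm long (x), 18 mm thick (y), from 28 mm below this point to 14 mm above it (z); under it a round skirt of 90 mm diameter.
- panel_mid (a point): Panel surface under the dial, 42 mm below dial_grip; fixed; x axis straight up the slope, z out of the panel. Raised ribs round the dial mark the clicks: a long thick one at the stop (click 0), 80 degrees to the left of straight up, then eight short ones 20 degrees apart, clockwise. Panel 200 mm (x) by 170 mm (y); the console is 155 mm high at its back.
- dial (a joint): Angle of the purge dial (rad): 0 at the stop, growing clockwise as seen looking at the panel, that is about minus z of dial_grip; a click (spring detent) every 0.349 rad (20 degrees) up to 2.79; the fifth click is at 1.745. It starts at click 0, 1 or 2. About 0.1 N m carries it over a click; let go, it springs to the nearest click.
- flask_mid (a point): Middle (85 mm up) of the cracked glass flask, standing upright: bulb of 90 mm diameter, 170 mm high. Not to be moved.
- cap_a_mid (a point): Middle of a brass cap, 64 mm diameter, 40 mm high. Not to be moved.
- cap_b_mid (a point): Middle of a second such brass cap. Not to be moved.
- gasket_mid (a point): Middle of a graphite gasket disc, 90 mm diameter, 6 mm thick, lying flat. Not to be moved.
- wrench_mid (a point): Middle of a steel wrench, 180 mm long, lying flat. Not to be moved.
- jar_mid (a point): Middle of a jar, 72 mm diameter, 100 mm high. Not to be moved.
- bottle_mid (a point): Middle of a bottle, 64 mm diameter, 160 mm high. Not to be moved.
Mind the look-alikes: they are no part of the job. Of the things shaped like the part that bears cartridge_mid, the yellow one is meant.

How it is judged (in metres and radians):
On the way, in this order (a step that is already met when the one before it is completed fails the run):
1. the cartridge lies home in the cradle, neck in the slot, let go (x of cartridge_mid in the frame of cradle between -0.012 and 0.012 m and y of cartridge_mid in the frame of cradle between -0.008 and 0.008 m and z of cartridge_mid in the frame of cradle between 0.07 and 0.086 m and x of cartridge_neck in the frame of cradle above 0.075 m and angle between the x axis of cartridge_mid and the x axis of cradle, either way round below 0.14 rad and contact force between the fingers and cartridge below 0.3 N), for 0.3 s.
2. the dial stands at the fifth click (value of joint dial between 1.635 and 1.855 rad), for 0.2 s.
At the end, for the whole second after the job is handed in: The cartridge lies at rest and released in the cradle, its centre within 12 mm along and 8 mm across of the cradle's centre, at 70 to 86 mm height, in line within 8 degrees, neck in the slot; the dial rests at the fifth click (1.745 rad, within 0.11 rad) (all of step 1 and all of step 2 and velocity of joint dial between -0.1 and 0.1 rad/s and linear speed of cartridge below 0.02 m/s); the robot touches nothing.
It fails at once if the dial runs past the fifth click (on over the bump to the sixth) (value of joint dial above 1.98 rad).
It fails at once if the cartridge is dropped or thrown (moves freely faster than 0.8 m/s) (linear speed of cartridge above 0.8 m/s and contact force between the fingers and cartridge below 0.1 N).
It fails at once if the cracked flask is tipped by more than 20 degrees (angle between flask_mid's own z axis and vertical above 0.35 rad).
It fails at once if the flask, a cap, the disc, the wrench, the jar or the bottle is moved by more than 30 mm (distance of any of flask_mid, cap_a_mid, cap_b_mid, gasket_mid, wrench_mid, jar_mid, bottle_mid from where it was at the start of the episode above 0.03 m).
It also fails if it takes over 58 s, if anything falls off the work surface, if the arm or the gripper's body presses on something with over 40 N, if the wrist force passes 120 N, or if a joint passes its speed limit or range.

## Working session

There is one attempt and no reset: what is moved stays moved. The work goes in short steps, Python scripts to look and compute and a tool call to move; the robot and the scene stay as the last step left them, time stands still between calls to the robot, and variables do not carry over. Pictures are saved under pics/ and viewed, and the job is handed in when it is done.

Besides the shell and the picture viewer there is one more tool, called after "Emit:" as a command line: name --pt "numbers of a row" for each row, then --argument value for the rest. carry_out: Moves the arm, as the interface text tells. Its arguments: {"type":"object","properties":{"steps":{"type":"array","items":{"type":"array","items":{"type":"number"}}},"force":{"type":"number"}},"required":["steps"]}

```bash
ls; mkdir -p pics
python3 - <<'E'
from station import *
import cv2,numpy as np
for n in ("scene","top"):
    p,d=snapshot(n); cv2.imwrite(f"pics/{n}0.png",p[:,:,::-1]); np.savez(f"{n}0.npz",p=p,d=d)
    c=get_calibration(n); print(n,np.round(c["camera_matrix"],1).tolist(),np.round(c["pose"],3).tolist())
s=get_state();print(s)
E
```

```text
pics
scene [[390.8, 0.0, 282.9], [0.0, 390.8, 218.9], [0.0, 0.0, 1.0]] [[-0.871, 0.373, -0.32, 0.883], [0.491, 0.675, -0.551, 0.705], [0.01, -0.637, -0.771, 1.052], [0.0, 0.0, 0.0, 1.0]]
top [[420.4, 0.0, 285.0], [0.0, 420.4, 206.1], [0.0, 0.0, 1.0]] [[0.019, -0.997, 0.078, 0.393], [-1.0, -0.019, 0.011, 0.001], [-0.01, -0.079, -0.997, 1.17], [0.0, 0.0, 0.0, 1.0]]
{'time': 0.1, 'qpos': array([-7.49574823e+01,  1.50969512e+01, -2.79987629e+00,  7.21588402e+01,
        1.47070709e-03,  8.11037450e+01]), 'dq': array([-0.05059976, -0.13147981,  0.05488349, -0.01396322, -0.07057889,
       -0.04562696]), 'joint_torque': array([ 1.12334867e-03, -6.38573027e+01,  3.85070729e+01,  9.81820689e-03,
       -2.18157611e-04,  6.79121484e-06]), 'tcp_pos': array([ 0.21297631, -0.47959105,  0.23086703]), 'ee_rot': array([[ 4.05760059e-01, -9.13979608e-01, -2.27371728e-04],
       [-9.13979136e-01, -4.05760085e-01,  9.44953305e-04],
       [-9.55926422e-04, -1.75611293e-04, -9.99999528e-01]]), 'contact_force': array([0.6117593 , 0.64196157, 0.59349804]), 'torque': array([0.05955304, 0.02561497, 0.0217037 ]), 'grip_width': 1.0028386494310522}
```

View pics/scene0.png

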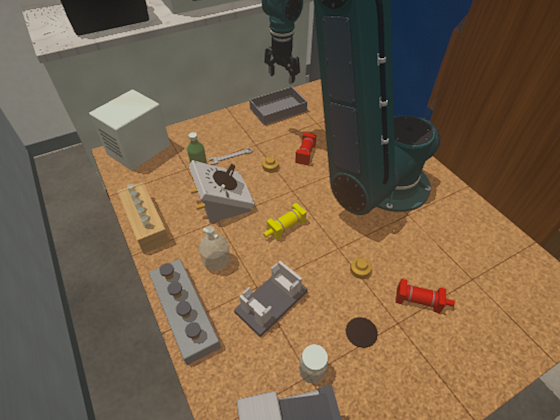

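View pics/top0.png

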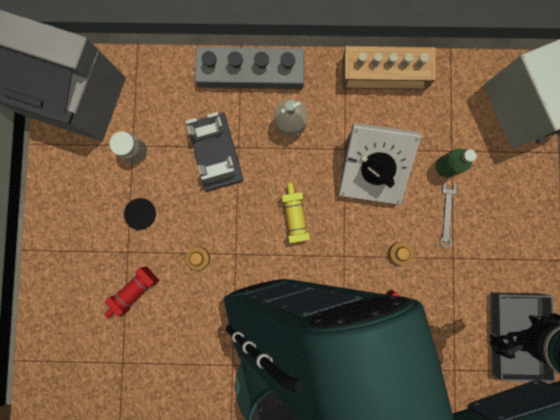

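The top view shows the yellow cartridge at about (295,215) with its neck up, the cradle at (214,150), the dial at (379,168) and the flask at (290,117). I'll enlarge the key parts.

Run:
```python
import cv2,numpy as np
t=cv2.imread("pics/top0.png"); s=cv2.imread("pics/scene0.png")
a=cv2.resize(t[105:195,180:250],None,fx=4,fy=4,interpolation=cv2.INTER_CUBIC)
b=cv2.resize(t[115:215,330:425],None,fx=4,fy=4,interpolation=cv2.INTER_CUBIC)
h=max(a.shape[0],b.shape[0]); f=lambda i:cv2.copyMakeBorder(i,0,h-i.shape[0],0,8,0)
cv2.imwrite("pics/zt.png",np.hstack([f(a),f(b)]))
a=cv2.resize(s[255:335,230:315],None,fx=4,fy=4,interpolation=cv2.INTER_CUBIC)
b=cv2.resize(s[150:225,185:260],None,fx=4,fy=4,interpolation=cv2.INTER_CUBIC)
h=max(a.shape[0],b.shape[0])
cv2.imwrite("pics/zs.png",np.hstack([f(a),f(b)]))
```

```text
(no output)
```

View pics/zt.png

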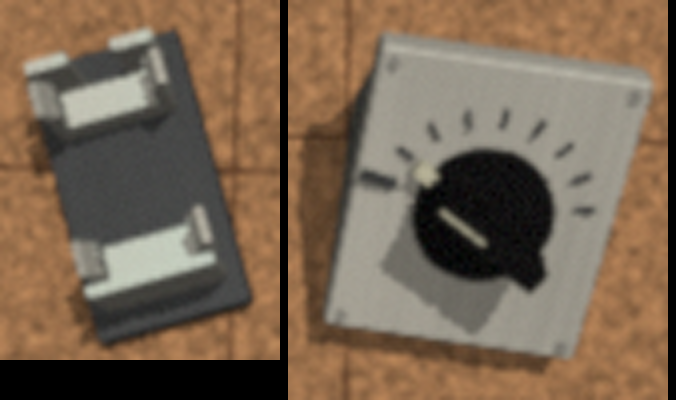

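View pics/zs.png

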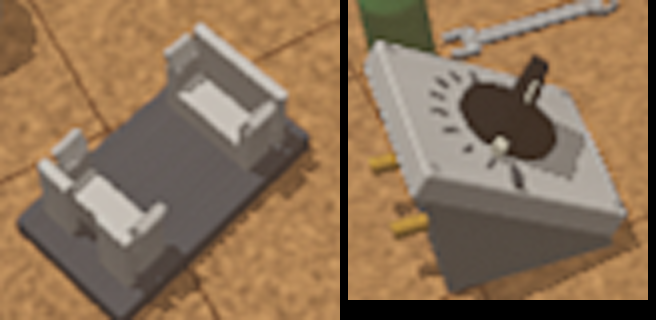

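Slot is at the upper (+x world) end of the cradle, the same way the cartridge neck already points. Next I'll measure from the depth points.

```bash
cat > h.py <<'E'
import numpy as np, cv2
from station import *
def cloud(n,d):
    c=get_calibration(n);K=c["camera_matrix"];T=c["pose"]
    v,u=np.mgrid[0:420,0:560]
    P=np.stack([(u-K[0,2])/K[0,0]*d,(v-K[1,2])/K[1,1]*d,d],-1)
    return P@T[:3,:3].T+T[:3,3]
def proj(n,X):
    c=get_calibration(n);K=c["camera_matrix"];T=c["pose"]
    q=(np.atleast_2d(X)-T[:3,3])@T[:3,:3]; q=q@K.T
    return q[:,:2]/q[:,2:]
def rect(P):
    r=cv2.minAreaRect((P[:,:2]*1000).astype(np.float32)); return r
E
python3 - <<'E'
from h import *
C={n:(np.load(n+"0.npz")["p"],cloud(n,np.load(n+"0.npz")["d"])) for n in("scene","top")}
for n,(p,W) in C.items():
    hsv=cv2.cvtColor(p,cv2.COLOR_RGB2HSV)
    m=(hsv[...,0]>24)&(hsv[...,0]<36)&(hsv[...,1]>190)&(hsv[...,2]>100)
    nn,l,st,_=cv2.connectedComponentsWithStats(m.astype(np.uint8)); k=1+st[1:,4].argmax(); m=l==k
    P=W[m]; P=P[(P[:,2]>0.003)&(P[:,2]<.07)]
    print(n,"cart",st[k].tolist(),rect(P),np.percentile(P[:,2],[2,50,98]).round(4))
    top=P[P[:,2]>0.051]; print("  tops",rect(top),len(top))
    # cradle
    c0=np.array([.543,.17]) 
    Q=W[(np.hypot(W[...,0]-c0[0],W[...,1]-c0[1])<.125)&(W[...,2]>.014)&(W[...,2]<.12)]
    print(n,"cradle",rect(Q),len(Q),np.percentile(Q[:,2],[5,50,98]))
    y=Q[Q[:,2]>.07]; print("  cheeks",rect(y),len(y))
    y=Q[(Q[:,2]>.045)&(Q[:,2]<.055)]; print("  floors",rect(y),len(y))
    # panel
    hs=W[(W[...,2]>.03)&(abs(W[...,0]-.51)<.13)&(abs(W[...,1]+.22)<.12)]
    print("console",rect(hs),len(hs),hs[:,2].max())
p,W=C["top"]
for uv in [(214,150),(379,168),(290,117),(295,215)]: print(uv,W[uv[1],uv[0]].round(3))
E
```

```text
scene cart [278, 211, 19, 19, 184] ((450.27581787109375, -9.502731323242188), (57.60309982299805, 38.48934555053711), 9.566344261169434) [0.0268 0.0476 0.0545]
  tops ((452.9237976074219, -13.317564010620117), (53.64649200439453, 20.65704917907715), 7.463381290435791) 54
scene cradle ((598.7341918945312, 202.75274658203125), (122.46685791015625, 111.09490203857422), 17.154417037963867) 1506 [0.01902639 0.02443529 0.09165824]
  cheeks ((575.18994140625, 195.3739013671875), (39.78565979003906, 89.60748291015625), 18.080333709716797) 253
  floors ((577.4794311523438, 196.97450256347656), (37.46916580200195, 86.21363067626953), 19.19331169128418) 206
console ((513.1129150390625, -220.50991821289062), (182.2589111328125, 258.8727111816406), 87.63903045654297) 1578 0.1569732864755945Traceback (most recent call last):
  File "<stdin>", line 6, in <module>
ValueError: attempt to get argmax of an empty sequence
```

Run:
```python
from h import *
C={n:(np.load(n+"0.npz")["p"],cloud(n,np.load(n+"0.npz")["d"])) for n in("scene","top")}
p,W=C["top"]
for uv in [(214,150),(379,168),(290,117),(295,215),(400,254),(198,259)]: print(uv,W[uv[1],uv[0]].round(3),p[uv[1],uv[0]])
c0=W[150,214,:2]; k0=W[215,295,:2]
for n,(p,W) in C.items():
    pi=p.astype(int); m=(np.minimum(pi[...,0],pi[...,1])>2.2*pi[...,2])&(pi[...,1]>.8*pi[...,0])&(np.hypot(*(W[...,:2]-k0).transpose(2,0,1))<.14)
    nn,l,st,_=cv2.connectedComponentsWithStats(m.astype(np.uint8)); k=1+st[1:,4].argmax(); m=l==k
    P=W[m]; P=P[(P[:,2]>0.003)&(P[:,2]<.07)]
    print(n,"cart",st[k].tolist(),rect(P),np.percentile(P[:,2],[2,50,98]).round(4))
    top=P[(P[:,2]>0.052)]; print("  tops",rect(top),len(top))
    Q=W[(np.hypot(W[...,0]-c0[0],W[...,1]-c0[1])<.135)&(W[...,2]>.014)&(W[...,2]<.12)]
    print(n,"cradle",rect(Q),len(Q),np.percentile(Q[:,2],[5,50,98]))
    y=Q[Q[:,2]>.07]; print("  cheeks",rect(y),len(y))
    y=Q[(Q[:,2]>.045)&(Q[:,2]<.055)]; print("  floors",rect(y),len(y))
    hs=W[(W[...,2]>.03)&(abs(W[...,0]-.51)<.13)&(abs(W[...,1]+.22)<.12)]
    print("console",rect(hs),len(hs),hs[:,2].max())
```

```text
(214, 150) [0.636 0.214 0.023] [69 70 71]
(379, 168) [ 0.576 -0.221  0.126] [15 14 14]
(290, 117) [0.701 0.005 0.129] [113 109  92]
(295, 215) [ 0.458 -0.013  0.053] [195 202  81]
(400, 254) [ 0.36  -0.294  0.042] [190 144  78]
(198, 259) [0.336 0.243 0.044] [187 140  76]
scene cart [264, 218, 19, 22, 264] ((510.0077819824219, 2.219890594482422), (58.74473571777344, 53.95919418334961), 46.82833480834961) [0.0068 0.0417 0.059 ]
  tops ((503.3819580078125, -3.9095611572265625), (28.594972610473633, 56.91470718383789), 8.24216365814209) 84
scene cradle ((635.5963134765625, 213.9381103515625), (199.96102905273438, 111.27870178222656), 16.818431854248047) 2648 [0.01891147 0.02498259 0.09155707]
  cheeks ((634.2734375, 213.0069580078125), (164.41921997070312, 90.0750961303711), 16.806791305541992) 482
  floors ((635.409912109375, 214.7782745361328), (161.74822998046875, 85.1719741821289), 17.056840896606445) 384
console ((513.1129150390625, -220.50991821289062), (182.2589111328125, 258.8727111816406), 87.63903045654297) 1578 0.1569732864755945
top cart [286, 206, 20, 23, 367] ((452.8721923828125, -14.398752212524414), (57.3631706237793, 47.192657470703125), 9.216358184814453) [0.0337 0.0483 0.0549]
  tops ((452.7891845703125, -14.800342559814453), (54.964664459228516, 24.290122985839844), 9.772143363952637) 55
top cradle ((633.2030639648438, 215.35891723632812), (200.879638671875, 110.36121368408203), 17.216398239135742) 2860 [0.01874717 0.02400832 0.09187337]
  cheeks ((633.3602294921875, 215.4855194091797), (163.8378143310547, 88.75106811523438), 17.266159057617188) 495
  floors ((630.7750854492188, 212.2916717529297), (156.55311584472656, 81.51213073730469), 16.996204376220703) 432
console ((513.2115478515625, -219.49337768554688), (181.2807159423828, 259.17938232421875), 88.08369445800781) 3973 0.15487227532846837
```

Run:
```python
from h import *
C={n:(np.load(n+"0.npz")["p"],cloud(n,np.load(n+"0.npz")["d"])) for n in("scene","top")}
k0=np.array([.465,-.015])
for n,(p,W) in C.items():
    m=(np.hypot(*(W[...,:2]-k0).transpose(2,0,1))<.13)&(W[...,2]>.012)&(W[...,2]<.07)
    nn,l,st,_=cv2.connectedComponentsWithStats(m.astype(np.uint8)); k=1+st[1:,4].argmax(); m=l==k
    P=W[m]; r=rect(P); print(n,r,len(P))
    a=np.radians(8.5); 
    for z0 in(.049,.052):
        B=P[P[:,2]>z0]; print(" tops",rect(B),len(B))
# console panel plane
p,W=C["top"]
for n,(p,W) in C.items():
    g=p.astype(int); m=(W[...,2]>.03)&(abs(W[...,0]-.57)<.15)&(abs(W[...,1]+.22)<.13)&(g.min(-1)>110)&(g.max(-1)-g.min(-1)<25)
    P=W[m]; 
    for _ in range(8):
        c=P.mean(0); nv=np.linalg.svd(P-c)[2][2]; nv*=np.sign(nv[2]); d=(P-c)@nv; P=P[abs(d)<max(.0025,1.5*d.std()*0+.0025)] if _>2 else P[abs(d)<2*d.std()]
    print(n,len(P),"n",nv.round(4),"tilt",np.degrees(np.arccos(nv[2])),"yaw",np.degrees(np.arctan2(nv[1],nv[0])),"c",c.round(4))
    up=np.array([0,0,1])-nv*nv[2]; up/=np.linalg.norm(up); left=np.cross(nv,up)
    q=np.c_[(P-c)@up,(P-c)@left]; r=rect(q); print(r)
    ctr=c+up*r[0][0]/1000+left*r[0][1]/1000; print("panel centre",ctr.round(4))
    # bar top: points 42+14=56mm above the panel
    m2=(np.hypot(*(W[...,:2]-ctr[:2]).transpose(2,0,1))<.09); Q=W[m2]; h=(Q-c)@nv; B=Q[(h>.046)&(h<.065)]
    qb=np.c_[(B-ctr)@up,(B-ctr)@left]; print("bar",rect(qb),len(B),np.median((B-c)@nv))
```

```text
scene ((468.2159729003906, -11.038070678710938), (160.97889709472656, 60.10126495361328), 11.37508487701416) 681
 tops ((453.4392395019531, -13.194854736328125), (131.17140197753906, 57.29606628417969), 9.938204765319824) 307
 tops ((453.7618408203125, -13.9151611328125), (131.5163116455078, 56.129417419433594), 11.170904159545898) 206
top ((466.54779052734375, -10.30599594116211), (160.24978637695312, 55.83979797363281), 10.534523010253906) 978
 tops ((451.55731201171875, -13.093666076660156), (129.7548065185547, 55.83979797363281), 10.534523010253906) 572
 tops ((451.5144348144531, -13.210441589355469), (129.55233764648438, 55.22476577758789), 10.569605827331543) 381
scene 890 n [-0.5669  0.076   0.8203] tilt 34.88723109142919 yaw 172.36829886730845 c [ 0.5968 -0.2121  0.1031]
((-12.4842529296875, -12.276565551757812), (198.89862060546875, 172.74110412597656), 0.12675902247428894)
panel centre [ 0.5851 -0.2229  0.0959]
bar ((-0.3121175765991211, -1.4083480834960938), (84.49906921386719, 17.987817764282227), 60.936851501464844) 79 0.05550282532094672
top 2508 n [-0.5678  0.0736  0.8199] tilt 34.9261196356587 yaw 172.61114493474184 c [ 0.5951 -0.2255  0.1042]
((-13.943916320800781, 0.24100494384765625), (166.13140869140625, 197.8630828857422), 89.88677215576172)
panel centre [ 0.5838 -0.2238  0.0962]
bar ((-1.468454360961914, 0.3560333251953125), (85.12214660644531, 19.925270080566406), 59.83549880981445) 256 0.0551001130042196
```

```bash
cat >> h.py <<'E'
from scipy.spatial.transform import Rotation as Ro
def down(yaw):
    y=np.radians(yaw); x=np.array([np.cos(y),np.sin(y),0]); z=np.array([0,0,-1.]); return np.c_[x,np.cross(z,x),z]
def goal(pos,R,s=None):
    s=s or get_state(); R0=s["ee_rot"]
    print("t",round(s["time"],2),"tcp",s["tcp_pos"].round(4),"J",s["qpos"].round(1),"g",round(s["grip_width"],3),"F",s["contact_force"].round(1))
    print("shift",(R0.T@(np.array(pos)-s["tcp_pos"])).round(4),"rot",Ro.from_matrix(R0.T@R).as_rotvec().round(4))
E
python3 -c "
from h import *
goal([.4525,-.0132,.16],down(100.5))"
```

```text
t 0.1 tcp [ 0.213  -0.4796  0.2309] J [-75.   15.1  -2.8  72.2   0.   81.1] g 1.003 F [0.6 0.6 0.6]
shift [-0.329  -0.4082  0.0713] rot [-1.400e-03 -1.000e-04 -2.907e+00]
```

Emit:
carry_out --pt "1 -0.06 -0.07 0 0 0 -0.18" --pt "1 -0.1 -0.12 0 0 0 -0.36" --pt "1 -0.14 -0.17 0 0 0 -0.54" --pt "1 -0.18 -0.22 0 0 0 -0.72" --pt "1 -0.22 -0.27 0.01 0 0 -0.9" --pt "1 -0.25 -0.31 0.03 0 0 -1.08" --pt "1 -0.28 -0.35 0.05 0 0 -1.26" --pt "1 -0.31 -0.38 0.06 0 0 -1.44" --pt "1 -0.329 -0.408 0.071 0 0 -1.62" --pt "1 -0.329 -0.408 0.071 0 0 -1.8" --pt "1 -0.329 -0.408 0.071 0 0 -1.98" --pt "1 -0.329 -0.408 0.071 0 0 -2.16"

```text
time: 1.6
tcp_pos: [0.4522, -0.0134, 0.16]
ee_rot: [[0.529, 0.849, -0.001], [0.849, -0.529, 0.0], [-0.0, -0.001, -1.0]]
contact_force: [0.3, -1.0, 0.3]
grip_width: 1.001
```

```bash
python3 -c "
from h import *
goal([.4525,-.0132,.009],down(100.5))"
```

```text
t 1.6 tcp [ 0.4522 -0.0134  0.16  ] J [-12.   10.2 -20.9  59.   -0.   19.9] g 1.001 F [ 0.3 -1.   0.3]
shift [0.0004 0.0002 0.151 ] rot [-7.000e-04  0.000e+00 -7.407e-01]
```

Emit:
carry_out --pt "1 0 0 0.01 0 0 -0.18" --pt "1 0 0 0.02 0 0 -0.36" --pt "1 0 0 0.03 0 0 -0.54" --pt "1 0 0 0.04 0 0 -0.74" --pt "1 0 0 0.07 0 0 -0.74" --pt "1 0 0 0.1 0 0 -0.74" --pt "1 0 0 0.12 0 0 -0.74" --pt "1 0 0 0.135 0 0 -0.74" --pt "1 0 0 0.145 0 0 -0.74" --pt "1 0 0 0.15 0 0 -0.74" --pt "1 0 0 0.15 0 0 -0.74"

```text
time: 2.98
tcp_pos: [0.4524, -0.0136, 0.0103]
ee_rot: [[-0.175, 0.985, -0.0], [0.985, 0.175, 0.0], [0.0, -0.0, -1.0]]
contact_force: [0.2, -0.5, 0.1]
grip_width: 1.003
```

```bash
python3 -c "
from h import *
goal([.4525,-.0132,.009],down(100.5))
p,d=snapshot('scene'); cv2.imwrite('pics/s1.png',cv2.resize(p[150:300,200:380,::-1],None,fx=4,fy=4))"
```

```text
t 2.98 tcp [ 0.4524 -0.0136  0.0103] J [-12.1  19.2 -35.7  35.1   0.  -22.2] g 1.003 F [ 0.2 -0.5  0.1]
shift [0.0004 0.0002 0.0013] rot [-0.0002 -0.0001 -0.007 ]
```

View pics/s1.png

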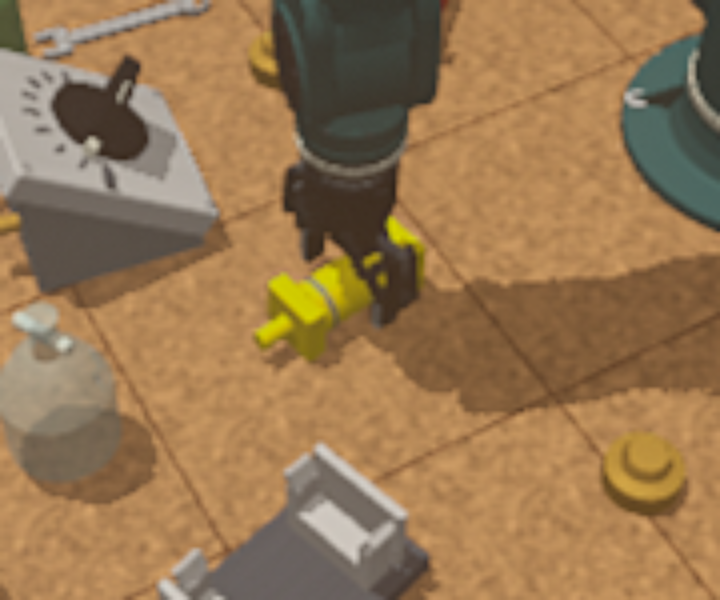

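The fingers straddle the barrel (near (385,285) in the enlarged view). Closing.

Emit:
carry_out --pt "0.3 0 0 0 0 0 0" --pt "0.3 0 0 0 0 0 0" --pt "0.3 0 0 0 0 0 0" --pt "0.3 0 0 0 0 0 0" --pt "0.3 0 0 0 0 0 0" --pt "0.3 0 0 0 0 0 0" --force 40

```text
time: 3.78
tcp_pos: [0.4526, -0.0136, 0.0107]
ee_rot: [[-0.175, 0.985, 0.001], [0.985, 0.175, -0.0], [-0.0, 0.001, -1.0]]
contact_force: [-3.4, -1.0, 8.0]
grip_width: 0.552
```

Emit:
carry_out --pt "0.3 0 0 -0.02 0 0 0" --pt "0.3 0 0 -0.05 0 0 0" --pt "0.3 0 0 -0.09 0 0 0" --pt "0.3 0 0 -0.13 0 0 0" --pt "0.3 0 0 -0.15 0 0 0" --pt "0.3 0 0 -0.15 0 0 0"

```text
time: 4.53
tcp_pos: [0.453, -0.0137, 0.1612]
ee_rot: [[-0.175, 0.985, 0.002], [0.985, 0.175, -0.0], [-0.001, 0.002, -1.0]]
contact_force: [-0.1, 0.3, -2.2]
grip_width: 0.547
```

Run:
```python
from h import *
goal([.6343,.2148,.16],down(107))
for n in("scene","top"):
    p,d=snapshot(n); np.savez(n+"2.npz",p=p,d=d)
    cv2.imwrite(f'pics/{n}2.png',p[:,:,::-1])
```

```text
t 4.53 tcp [ 0.453  -0.0137  0.1612] J [-12.1  10.1 -20.8  59.    0.  -22.2] g 0.547 F [-0.1  0.3 -2.2]
shift [0.1932 0.2185 0.0015] rot [ 0.0021  0.001  -0.1205]
```

View pics/scene2.png

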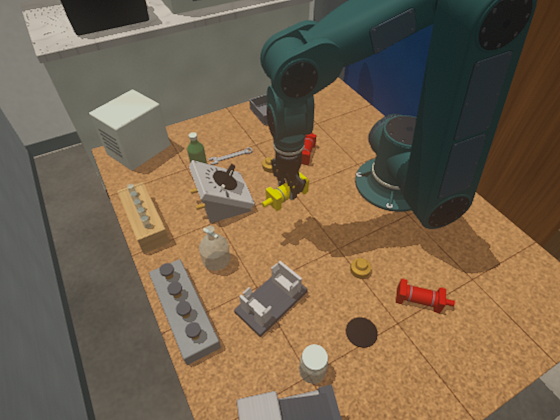

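View pics/top2.png

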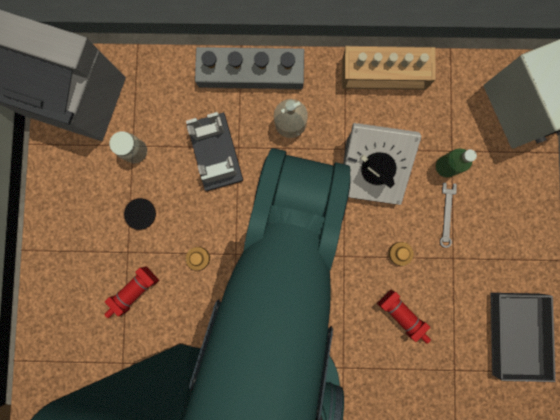

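The scene view shows the cartridge held at about (285,190), level. I'll check its pose in the hand.

Run:
```python
from h import *
z=np.load("scene2.npz");p=z["p"].astype(int);W=cloud("scene",z["d"])
tcp=np.array([.453,-.0137,.1612])
a=np.radians(10.1);ax=np.array([np.cos(a),np.sin(a),0]);ay=np.array([-np.sin(a),np.cos(a),0])
D=W-tcp
m=(p[...,0]>1.6*p[...,2])&(p[...,1]>.8*p[...,0])&(np.abs(D@ax)<.13)&(abs(D@ay)<.06)&(abs(D[...,2])<.07)
nn,l,st,_=cv2.connectedComponentsWithStats(m.astype(np.uint8),connectivity=8); print(st[1:,4])
P=W[m]; x=(P-tcp)@ax; y=(P-tcp)@ay; zz=P[:,2]-tcp[2]
print("x",np.percentile(x,[0,1,2,98,99,100]).round(4)); 
for lo,hi in((-.065,-.047),(.047,.063),(.07,.094)):
    s=(x>lo)&(x<hi); print(lo,s.sum(),"y",np.percentile(y[s],[2,50,98]).round(4),"z",np.percentile(zz[s],[2,50,90,98]).round(4), "x",np.percentile(x[s],[1,99]).round(4))
s=zz>.042; print(rect(P[s]),s.sum())
print("rect all",rect(P))
print("centre by rect offset along/across", [(np.array(rect(P[s])[0])/1000-tcp[:2])@v[:2] for v in(ax,ay)])
```

```text
[  1  88 463   8   1]
x [-0.0639 -0.0624 -0.0616  0.0916  0.0944  0.0963]
-0.065 80 y [-0.013   0.0247  0.0281] z [-0.0058  0.0383  0.046   0.0473] x [-0.0638 -0.0475]
0.047 120 y [-0.0246  0.0185  0.0282] z [-0.0062  0.0432  0.0468  0.048 ] x [0.0475 0.0629]
0.07 44 y [-0.0046  0.004   0.0082] z [0.0148 0.0242 0.0273 0.0283] x [0.0705 0.0933]
((455.0560607910156, -20.991634368896484), (129.2011260986328, 79.74637603759766), 10.206526756286621) 153
rect all ((470.7904052734375, -17.38837432861328), (159.3148193359375, 80.8916015625), 12.4489164352417)
centre by rect offset along/across [np.float64(0.000745488339842437), np.float64(-0.007539201872955992)]
```

Emit:
carry_out --pt "0.3 0.01 0.012 0 0 0 -0.01" --pt "0.3 0.035 0.04 0 0 0 -0.03" --pt "0.3 0.065 0.074 0 0 0 -0.05" --pt "0.3 0.095 0.108 0 0 0 -0.07" --pt "0.3 0.125 0.142 0 0 0 -0.09" --pt "0.3 0.155 0.176 0 0 0 -0.11" --pt "0.3 0.178 0.202 0 0 0 -0.12" --pt "0.3 0.19 0.215 0 0 0 -0.12" --pt "0.3 0.193 0.218 0 0 0 -0.12" --pt "0.3 0.193 0.218 0 0 0 -0.12"

```text
time: 5.88
tcp_pos: [0.6328, 0.2148, 0.1595]
ee_rot: [[-0.292, 0.956, -0.001], [0.956, 0.292, -0.0], [0.0, -0.001, -1.0]]
contact_force: [0.4, -0.8, -1.7]
grip_width: 0.551
```

Run:
```python
from h import *
goal([.6343,.2148,.0607],down(107))
for n in("scene","top"):
    p,d=snapshot(n); np.savez(n+"3.npz",p=p,d=d)
    cv2.imwrite(f'pics/{n}3.png',p[:,:,::-1])
p=cv2.imread("pics/scene3.png"); cv2.imwrite("pics/z3.png",cv2.resize(p[200:350,190:370],None,fx=4,fy=4,interpolation=cv2.INTER_CUBIC))
```

```text
t 5.88 tcp [0.6328 0.2148 0.1595] J [11.8 30.9 11.5 70.7 -0.  -5.2] g 0.551 F [ 0.4 -0.8 -1.7]
shift [-0.0004  0.0015  0.0988] rot [-0.0012 -0.0001 -0.0001]
```

View pics/z3.png

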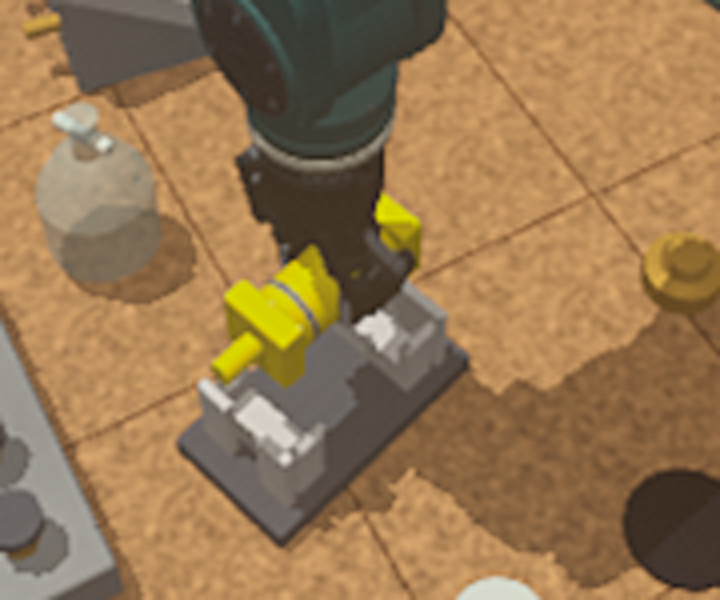

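The cartridge is in line above the yokes, with its neck at (235,355) over the slot end. Lowering now, slowly at the end.

Emit:
carry_out --pt "0.3 0 0.001 0.02 0 0 0" --pt "0.3 0 0.001 0.045 0 0 0" --pt "0.3 0 0.001 0.065 0 0 0" --pt "0.3 0 0.001 0.078 0 0 0" --pt "0.3 0 0.001 0.086 0 0 0" --pt "0.3 0 0.001 0.091 0 0 0" --pt "0.3 0 0.001 0.094 0 0 0" --pt "0.3 0 0.001 0.096 0 0 0" --pt "0.3 0 0.001 0.096 0 0 0"

```text
time: 7.1
tcp_pos: [0.6342, 0.2149, 0.0644]
ee_rot: [[-0.292, 0.956, 0.0], [0.956, 0.292, 0.0], [-0.0, 0.0, -1.0]]
contact_force: [0.6, 0.6, -1.9]
grip_width: 0.548
```

Emit:
carry_out --pt "0.3 0 0 0.001 0 0 0" --pt "0.3 0 0 0.002 0 0 0" --pt "0.3 0 0 0.002 0 0 0"

```text
time: 7.48
tcp_pos: [0.6341, 0.2149, 0.0622]
ee_rot: [[-0.292, 0.956, -0.0], [0.956, 0.292, -0.0], [0.0, -0.0, -1.0]]
contact_force: [0.0, 0.2, -2.5]
grip_width: 0.547
```

Run:
```python
from h import *
goal([.6343,.2148,.0607],down(107))
p,d=snapshot("scene"); np.savez("scene4.npz",p=p,d=d)
cv2.imwrite("pics/z4.png",cv2.resize(p[200:350,190:370,::-1],None,fx=4,fy=4,interpolation=cv2.INTER_CUBIC))
```

```text
t 7.47 tcp [0.6341 0.2149 0.0622] J [11.8 34.   1.7 57.7 -0.  -5.2] g 0.547 F [ 0.   0.2 -2.5]
shift [-0.0001  0.0001  0.0015] rot [-0.0001 -0.     -0.0005]
```

View pics/z4.png

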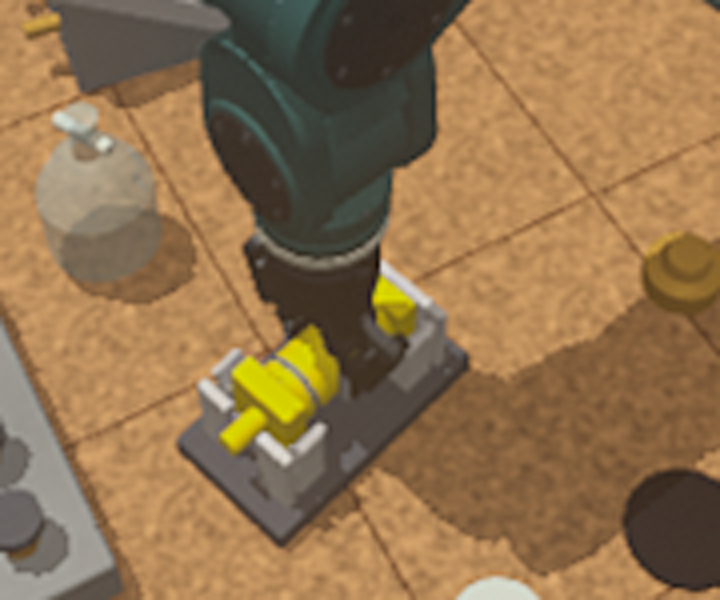

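The cartridge sits between the cheeks with its neck in the slot at (240,430), about 1 to 2 mm above the floor. I'll lower the last bit, then release.

Emit:
carry_out --pt "0.3 0 0 0.001 0 0 0" --pt "0.3 0 0 0.002 0 0 0" --pt "0.3 0 0 0.002 0 0 0"

```text
time: 7.9
tcp_pos: [0.6342, 0.2149, 0.0608]
ee_rot: [[-0.292, 0.956, 0.0], [0.956, 0.292, 0.0], [-0.0, 0.0, -1.0]]
contact_force: [-2.9, -1.5, 5.7]
grip_width: 0.549
```

Emit:
carry_out --pt "0.7 0 0 0 0 0 0" --pt "1 0 0 0 0 0 0" --pt "1 0 0 0 0 0 0" --pt "1 0 0 0 0 0 0" --pt "1 0 0 0 0 0 0"

```text
time: 8.52
tcp_pos: [0.6342, 0.2149, 0.0602]
ee_rot: [[-0.292, 0.956, -0.0], [0.956, 0.292, -0.0], [-0.0, -0.0, -1.0]]
contact_force: [-0.0, -0.2, -0.4]
grip_width: 0.998
```

Emit:
carry_out --pt "1 0 0 -0.02 0 0 0" --pt "1 0 0 -0.05 0 0 0" --pt "1 0 0 -0.09 0 0 0" --pt "1 0 0 -0.14 0 0 0" --pt "1 0 0 -0.18 0 0 0" --pt "1 0 0 -0.2 0 0 0"

```text
time: 9.28
tcp_pos: [0.6346, 0.215, 0.2627]
ee_rot: [[-0.292, 0.956, 0.003], [0.956, 0.292, 0.001], [-0.0, 0.003, -1.0]]
contact_force: [-0.1, 0.3, -0.2]
grip_width: 1.001
```

Run:
```python
from h import *
n=np.array([-.5674,.0748,.82]);n/=np.linalg.norm(n)
up=np.array([0,0,1])-n*n[2]; up/=np.linalg.norm(up); left=np.cross(n,up)
print("up",up.round(4),"left",left.round(4))
pc=np.array([.5845,-.2234,.0961]); dg=pc+.042*n; print("panel mid",pc,"dial_grip",dg.round(4))
a=np.radians(60); bx=np.cos(a)*up+np.sin(a)*left; by=np.cross(n,bx)
for sgn in(1,-1):
    x=sgn*by; z=-n; R=np.c_[x,np.cross(z,x),z]; print("sgn",sgn,"x",x.round(4))
    for off in (.08,-.015): print(off,(dg+off*n).round(4)); goal(dg+off*n,R)
for nme in("scene","top"):
    p,d=snapshot(nme); np.savez(nme+"5.npz",p=p,d=d); cv2.imwrite(f"pics/{nme}5.png",p[:,:,::-1])
```

```text
up [ 0.813  -0.1072  0.5723] left [0.1307 0.9914 0.    ]
panel mid [ 0.5845 -0.2234  0.0961] dial_grip [ 0.5607 -0.2203  0.1305]
sgn 1 x [-0.6387  0.5885 -0.4956]
0.08 [ 0.5153 -0.2143  0.1961]
t 9.28 tcp [0.6346 0.215  0.2627] J [11.8 30.1 26.1 85.8 -0.  -5.2] g 1.001 F [-0.1  0.3 -0.2]
shift [-0.3757 -0.2396  0.066 ] rot [-0.4557 -0.415  -0.6008]
-0.015 [ 0.5692 -0.2214  0.1182]
t 9.28 tcp [0.6346 0.215  0.2627] J [11.8 30.1 26.1 85.8 -0.  -5.2] g 1.001 F [-0.1  0.3 -0.2]
shift [-0.3983 -0.1903  0.1441] rot [-0.4557 -0.415  -0.6008]
sgn -1 x [ 0.6387 -0.5885  0.4956]
0.08 [ 0.5153 -0.2143  0.1961]
t 9.28 tcp [0.6346 0.215  0.2627] J [11.8 30.1 26.1 85.8 -0.  -5.2] g 1.001 F [-0.1  0.3 -0.2]
shift [-0.3757 -0.2396  0.066 ] rot [-0.5363  0.5889  2.4231]
-0.015 [ 0.5692 -0.2214  0.1182]
t 9.28 tcp [0.6346 0.215  0.2627] J [11.8 30.1 26.1 85.8 -0.  -5.2] g 1.001 F [-0.1  0.3 -0.2]
shift [-0.3983 -0.1903  0.1441] rot [-0.5363  0.5889  2.4231]
```

View pics/scene5.png

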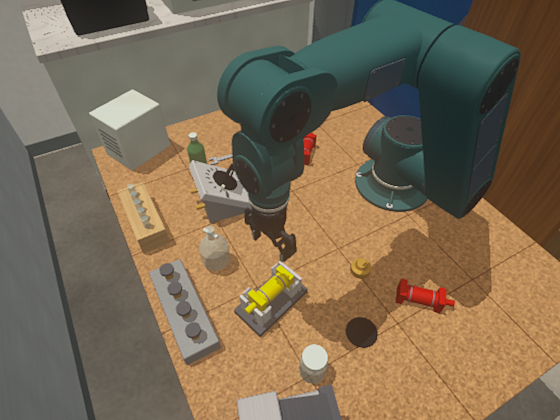

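View pics/top5.png

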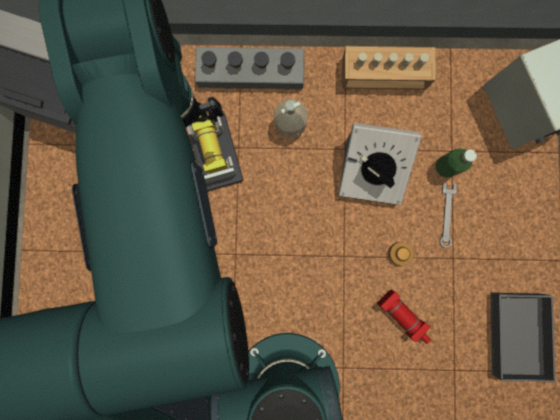

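Released: the cartridge lies in the cradle at (270,288) in the scene view. I'll check its pose while hovering to the dial, which stands at click 1 (bar 60° left of up).

Emit:
carry_out --pt "1 -0.03 -0.02 0 0 0 0" --pt "1 -0.07 -0.045 0 0 0 0" --pt "1 -0.11 -0.07 0 -0.04 -0.04 -0.06" --pt "1 -0.15 -0.095 0 -0.1 -0.09 -0.13" --pt "1 -0.19 -0.12 0 -0.16 -0.15 -0.21" --pt "1 -0.23 -0.145 0 -0.22 -0.2 -0.29" --pt "1 -0.27 -0.17 0.01 -0.28 -0.25 -0.37" --pt "1 -0.31 -0.198 0.03 -0.34 -0.31 -0.45" --pt "1 -0.345 -0.22 0.05 -0.4 -0.37 -0.53" --pt "1 -0.37 -0.236 0.062 -0.456 -0.415 -0.601" --pt "1 -0.376 -0.24 0.066 -0.456 -0.415 -0.601" --pt "1 -0.376 -0.24 0.066 -0.456 -0.415 -0.601"

```text
time: 10.88
tcp_pos: [0.5141, -0.2148, 0.1936]
ee_rot: [[-0.64, 0.522, 0.564], [0.59, 0.804, -0.075], [-0.493, 0.285, -0.822]]
contact_force: [0.1, 0.2, -0.3]
grip_width: 0.998
```

```bash
cat > d.py <<'E'
from h import *
n=np.array([-.5674,.0748,.82]);n/=np.linalg.norm(n)
up=np.array([0,0,1])-n*n[2]; up/=np.linalg.norm(up); left=np.cross(n,up)
pc=np.array([.5845,-.2234,.0961]); dg=pc+.042*n
def RB(deg):
    a=np.radians(deg); bx=np.cos(a)*up+np.sin(a)*left; by=np.cross(n,bx); return np.c_[by,np.cross(-n,by),-n]
def bar(nm):
    p,d=snapshot(nm); W=cloud(nm,d)
    h=(W-pc)@n; m=(h>.05)&(h<.061)&(np.linalg.norm(W-pc-h[...,None]*n,axis=-1)<.05)
    B=W[m]-pc; q=np.c_[B@up,B@left]
    print(nm,"bar",rect(q),len(q)) if len(q)>20 else print(nm,len(q)); return p,d
def cart(nm,d):
    W=cloud(nm,d); c=np.array([.6343,.2148]); m=(np.hypot(*(W[...,:2]-c).transpose(2,0,1))<.13)
    a=np.radians(17);ax=np.array([np.cos(a),np.sin(a)]);D=W[m][:,:2]-c;x=D@ax;y=D@[-ax[1],ax[0]];z=W[m][:,2]
    s=(z>.098)&(z<.125)&(abs(y)<.045); print(nm,"cart top z",np.median(z[s&(abs(x)>.047)&(abs(x)<.063)]).round(4),rect(np.c_[x,y][s]),s.sum())
    s=(z>.075)&(z<.125)&(x>.078)&(abs(y)<.012); print("  neck",s.sum(),x[s].max().round(4),np.median(y[s]).round(4)) if s.any() else 0
E
python3 - <<'E'
from d import *
goal(dg-.015*n,RB(60))
for nm in("scene","top"):
    p,d=bar(nm); cart(nm,d); cv2.imwrite(f"pics/{nm}6.png",p[:,:,::-1])
E
```

```text
t 10.88 tcp [ 0.5141 -0.2148  0.1936] J [-40.4   0.4 -38.4  21.   17.9 -87.9] g 0.998 F [ 0.1  0.2 -0.3]
shift [-0.002   0.002   0.0936] rot [-0.0026 -0.003  -0.0014]
scene bar ((-0.7790565490722656, -1.3149757385253906), (87.48106384277344, 17.789443969726562), 60.038612365722656) 70
scene cart top z 0.1059 ((0.28113555908203125, -0.01358795166015625), (131.6426544189453, 55.702789306640625), 0.5980929136276245) 546
  neck 45 0.0953 0.0021
top bar ((-1.921605110168457, 0.246063232421875), (84.357666015625, 19.468456268310547), 60.652549743652344) 243
top cart top z 0.1057 ((-1.390472412109375, 1.219778060913086), (130.3162078857422, 55.322784423828125), 0.5672991871833801) 656
  neck 42 0.0955 0.0006
```

View pics/scene6.png

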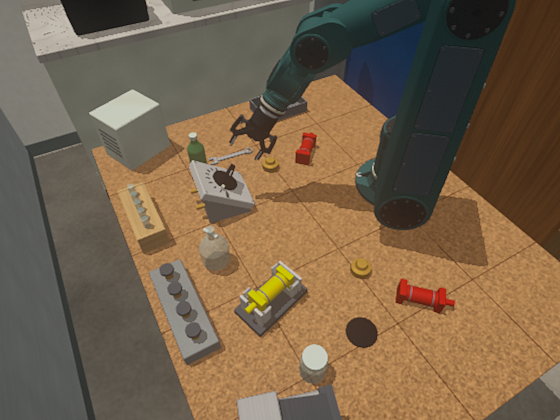

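View pics/top6.png

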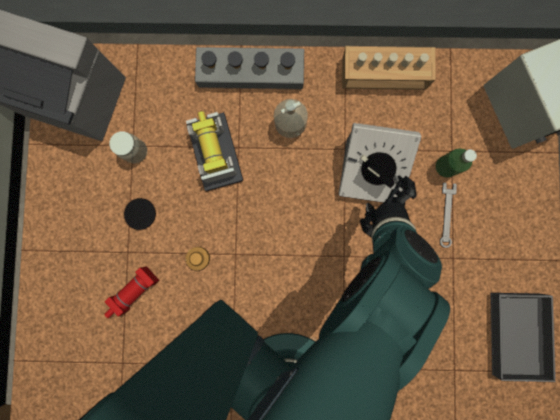

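The cartridge is home: top at 106 mm (so centre at 78 mm), off by at most 1.5 mm and 0.6°. The bar measures 60.3°, so click 1. Descending over the bar along the panel normal.

Emit:
carry_out --pt "1 -0.001 0.002 0.015 0 0 0" --pt "1 -0.001 0.002 0.035 0 0 0" --pt "1 -0.001 0.002 0.055 0 0 0" --pt "1 -0.001 0.002 0.072 0 0 0" --pt "1 -0.001 0.002 0.084 0 0 0" --pt "1 -0.001 0.002 0.091 0 0 0" --pt "1 -0.001 0.002 0.093 0 0 0" --pt "1 -0.001 0.002 0.093 0 0 0"

```text
time: 11.98
tcp_pos: [0.5687, -0.2207, 0.1192]
ee_rot: [[-0.64, 0.52, 0.566], [0.588, 0.805, -0.075], [-0.495, 0.285, -0.821]]
contact_force: [-0.5, 0.6, -0.2]
grip_width: 1.003
```

Run:
```python
from d import *
goal(dg-.015*n-.001*up,RB(60))
p,d=bar("scene")
cv2.imwrite("pics/z7.png",cv2.resize(p[120:230,170:300,::-1],None,fx=5,fy=5,interpolation=cv2.INTER_CUBIC))
```

```text
t 11.97 tcp [ 0.5687 -0.2207  0.1192] J [-36.4  10.4 -41.3   6.9  16.  -84.4] g 1.003 F [-0.5  0.6 -0.2]
shift [ 0.0006 -0.0011  0.0012] rot [-0.0016 -0.0016  0.0007]
scene bar ((-1.1785125732421875, 6.917148590087891), (76.2101058959961, 75.98687744140625), 19.97722816467285) 87
```

View pics/z7.png

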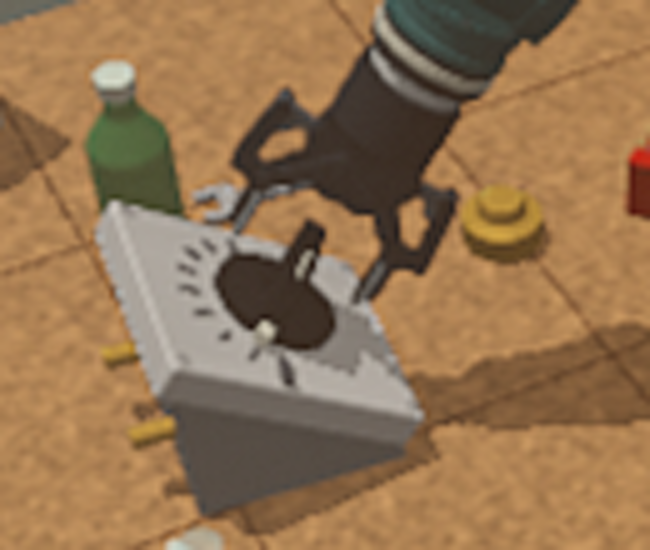

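The fingers stand either side of the bar, at (240,235) and (365,295), clear of the skirt. Closing gently.

Emit:
carry_out --pt "0.5 0 0 0 0 0 0" --pt "0.1 0 0 0 0 0 0" --pt "0 0 0 0 0 0 0" --pt "0 0 0 0 0 0 0" --pt "0 0 0 0 0 0 0" --pt "0 0 0 0 0 0 0" --pt "0 0 0 0 0 0 0" --force 30

```text
time: 12.9
tcp_pos: [0.568, -0.2202, 0.1187]
ee_rot: [[-0.641, 0.52, 0.565], [0.588, 0.805, -0.074], [-0.493, 0.285, -0.822]]
contact_force: [-7.5, 3.4, 6.0]
grip_width: 0.204
```

Run:
```python
from d import *
s=get_state(); print(s["torque"].round(2)); goal(dg-.015*n-.001*up,RB(60))
p,d=bar("scene")
cv2.imwrite("pics/z8.png",cv2.resize(p[120:230,170:300,::-1],None,fx=5,fy=5,interpolation=cv2.INTER_CUBIC))
```

```text
[0.37 0.92 0.22]
t 12.9 tcp [ 0.568  -0.2202  0.1187] J [-36.4  10.4 -41.4   7.   16.  -84.4] g 0.204 F [-7.5  3.4  6. ]
shift [-0.0003 -0.001   0.0011] rot [-0.0016 -0.0029  0.0004]
scene bar ((-0.9838924407958984, 1.7330093383789062), (81.60688781738281, 40.509132385253906), 38.72305679321289) 90
```

View pics/z8.png

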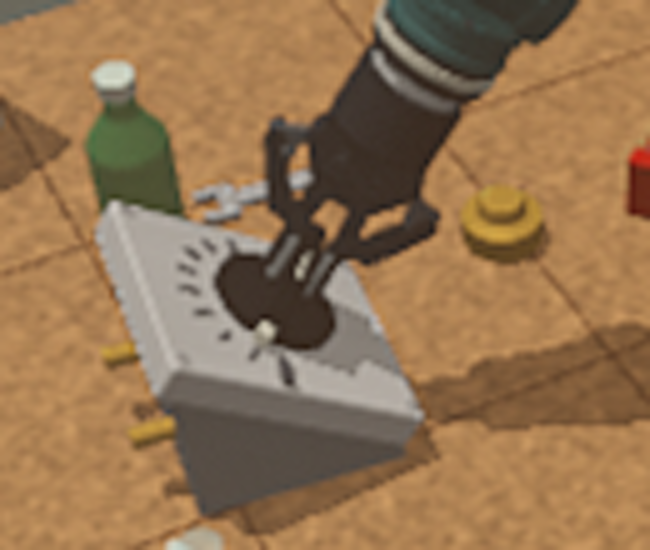

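Gripped at a width of 17 mm, as the bar should be. Turning clockwise (+z of the tool), first three clicks.

Emit:
carry_out --pt "0 0 0 0 0 0 0.1" --pt "0 0 0 0 0 0 0.22" --pt "0 0 0 0 0 0 0.34" --pt "0 0 0 0 0 0 0.46" --pt "0 0 0 0 0 0 0.58" --pt "0 0 0 0 0 0 0.7" --pt "0 0 0 0 0 0 0.82" --pt "0 0 0 0 0 0 0.94" --pt "0 0 0 0 0 0 1.02" --pt "0 0 0 0 0 0 1.05" --pt "0 0 0 0 0 0 1.05"

```text
time: 14.32
tcp_pos: [0.5687, -0.2222, 0.1193]
ee_rot: [[0.135, 0.814, 0.565], [0.991, -0.11, -0.078], [-0.001, 0.571, -0.821]]
contact_force: [-3.5, -8.6, 0.9]
grip_width: 0.209
```

Run:
```python
from d import *
s=get_state(); print(s["torque"].round(2)); goal(dg-.015*n-.001*up,RB(-20))
p,d=bar("scene")
cv2.imwrite("pics/z9.png",cv2.resize(p[120:230,170:300,::-1],None,fx=5,fy=5,interpolation=cv2.INTER_CUBIC))
```

```text
[-1.24  0.91 -0.89]
t 14.32 tcp [ 0.5687 -0.2222  0.1193] J [-36.4  10.4 -41.3   6.9  15.8 -24.2] g 0.209 F [-3.5 -8.6  0.9]
shift [ 0.0009 -0.0013  0.0011] rot [-0.0015  0.0041  0.3462]
scene bar ((0.7142333984375, 4.644380569458008), (35.463958740234375, 83.67992401123047), 71.59867095947266) 78
```

View pics/z9.png

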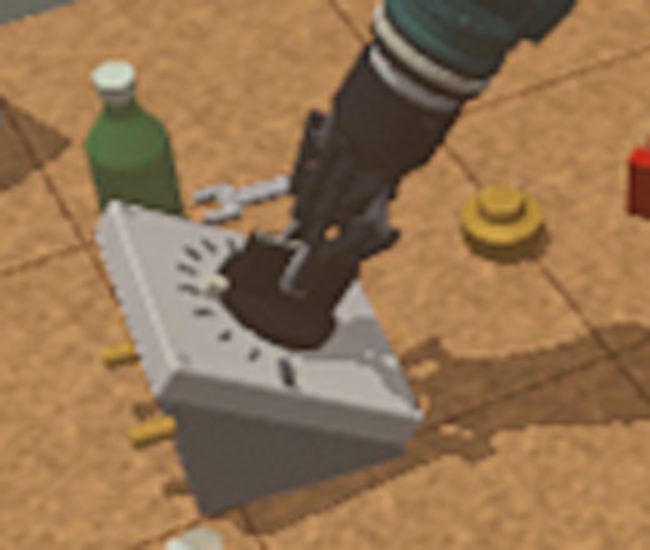

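The pointer dot at (213,285) stands at the fourth short rib, up to which the count matches. One more click.

Emit:
carry_out --pt "0 0 0 0 0 0 0.07" --pt "0 0 0 0 0 0 0.15" --pt "0 0 0 0 0 0 0.23" --pt "0 0 0 0 0 0 0.3" --pt "0 0 0 0 0 0 0.34" --pt "0 0 0 0 0 0 0.35" --pt "0 0 0 0 0 0 0.35" --pt "0 0 0 0 0 0 0.35"

```text
time: 15.38
tcp_pos: [0.5685, -0.2229, 0.1193]
ee_rot: [[0.407, 0.718, 0.565], [0.893, -0.443, -0.08], [0.193, 0.537, -0.821]]
contact_force: [-4.9, -13.9, -0.4]
grip_width: 0.211
```

Run:
```python
from d import *
s=get_state(); print(s["torque"].round(2)); goal(dg-.015*n-.001*up,RB(-20))
p,d=bar("scene")
cv2.imwrite("pics/z10.png",cv2.resize(p[120:230,170:300,::-1],None,fx=5,fy=5,interpolation=cv2.INTER_CUBIC))
```

```text
[-1.91  1.16 -1.45]
t 15.38 tcp [ 0.5685 -0.2229  0.1193] J [-36.5  10.4 -41.3   6.9  15.8  -4.2] g 0.211 F [ -4.9 -13.9  -0.4]
shift [ 0.0011 -0.0017  0.0011] rot [-0.0005  0.0058 -0.0037]
scene bar ((2.3997344970703125, 5.423887252807617), (36.74456024169922, 83.13764953613281), 62.087894439697266) 84
```

View pics/z10.png

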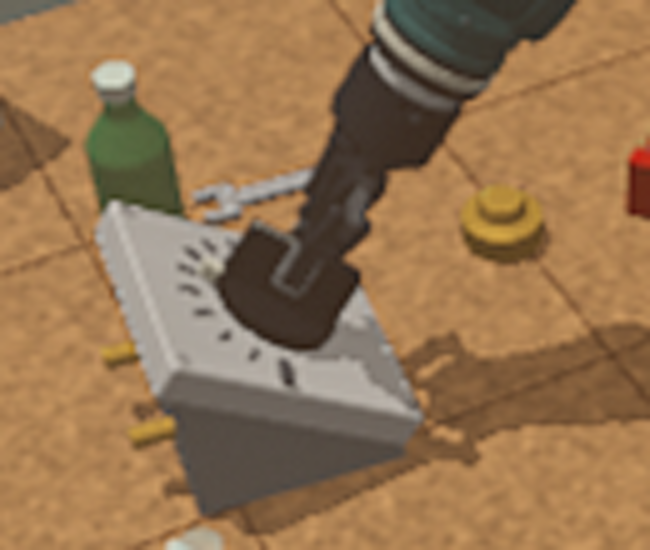

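The pointer dot at (212,267) faces the fifth rib at (188,267). Releasing and backing off along the panel normal.

Emit:
carry_out --pt "0.4 0 0 0 0 0 0" --pt "0.8 0 0 0 0 0 0" --pt "1 0 0 0 0 0 0" --pt "1 0 0 0 0 0 0" --pt "1 0 0 0 0 0 0" --pt "1 0 0 -0.02 0 0 0" --pt "1 0 0 -0.05 0 0 0" --pt "1 0 0 -0.09 0 0 0" --pt "1 0 0 -0.13 0 0 0" --pt "1 0 0 -0.16 0 0 0" --pt "1 0 0 -0.16 0 0 0" --pt "1 0 0 -0.16 0 0 0"

```text
time: 16.92
tcp_pos: [0.4783, -0.2087, 0.2496]
ee_rot: [[0.404, 0.719, 0.565], [0.893, -0.443, -0.075], [0.197, 0.535, -0.822]]
contact_force: [0.7, 0.2, 0.9]
grip_width: 0.995
```

Run:
```python
from d import *
goal(dg,RB(-20))
for nm in("scene","top"):
    p,d=bar(nm); cart(nm,d); cv2.imwrite(f"pics/{nm}11.png",p[:,:,::-1])
p=cv2.imread("pics/scene11.png")
cv2.imwrite("pics/z11.png",cv2.resize(p[140:340,170:320],None,fx=3,fy=3,interpolation=cv2.INTER_CUBIC))
```

```text
t 16.93 tcp [ 0.4783 -0.2087  0.2496] J [-43.3  -5.7 -34.3  32.   19.5 -10.5] g 0.995 F [0.7 0.2 0.9]
shift [-0.0005  0.0007  0.1453] rot [-0.0026  0.0012 -0.0034]
scene bar ((0.317413330078125, -2.3338146209716797), (24.094810485839844, 83.83575439453125), 69.89340209960938) 92
scene cart top z 0.1057 ((-0.0672607421875, -0.22437477111816406), (131.23251342773438, 54.99822235107422), 0.34614259004592896) 525
  neck 43 0.0954 0.0025
top bar ((-2.0847740173339844, 0.38338661193847656), (18.03960609436035, 83.97541809082031), 70.38655853271484) 244
top cart top z 0.1055 ((-1.7070770263671875, 1.1670951843261719), (130.6762237548828, 55.49406051635742), 0.17840421199798584) 667
  neck 40 0.0938 0.0011
```

View pics/z11.png

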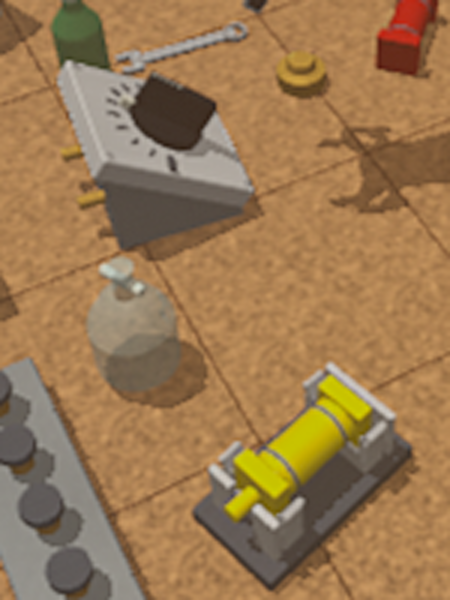

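View pics/top11.png

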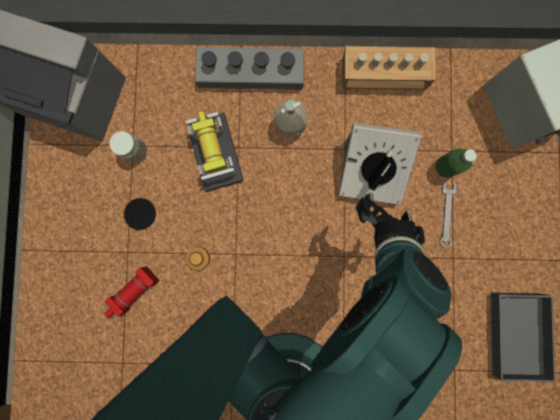

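The bar now lies at -20° (20° right of up), which is click 5. The cartridge is home, the other things are where they were, and the arm is clear. Handing in.

```bash
python3 -c "
from station import *
print(finish_job())"
```

```text
the job is handed in; nothing more can be done
None
```

The yellow cartridge is lying in the purge cradle with its neck in the slot. The dial is turned from click 1 to click 5 and released, and I handed the job in at about 17 s of the 58 s allowed. The hand-in reported no verdict.

The last camera checks, taken after the arm had backed off:
- **Cartridge:** its centre is within about 2 mm along and 1.2 mm across the cradle's centre, at about 78 mm height. It is in line within 0.4°, and its neck tip is 94–95 mm along the cradle's axis.
- **Dial:** the bar measures 20° right of straight up in both views, within about 0.5°, which is click 5 (about 1.745 rad). It never ran past that click.
- **Arm and bench:** the gripper is open and touching nothing, with only sensor noise on the force reading. By eye, the flask and the other things in view stand where they were; I did not measure them again.

No check failed. The two camera views differed by up to about 2 mm, which is within the calibration error.

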